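# Draw the length stop out to its mark and clamp it, one-handed

## Task

Set the sprung length stop on its board for the next cut: by its stop plate, draw the sliding leg out against the return spring until the front edge of its steel pointer is level with the near edge of the black tape band on the tube, and while you hold the leg there squeeze the cam lever fully shut against it with the same hand. Do not let go: finish with the hand still holding the leg, lever shut and pointer on the mark. Leave the other things on the bench where they are.

Things in the scene. Friction and masses are not known exactly. Their poses are not given: they have to be found in the camera images.
- stop: The length stop, fixed for the run. Origin on the bench right under the collar's mouth; x = the level way the leg comes out, y = level, to the cam lever's side, z up. Board 27 mm thick, y -100 to 100 mm, x -340 to -20 mm; on it, axis 65 mm above the bench, a 30 mm square aluminium tube ending in a grey clamp collar, 42 mm square, x -45 to 0, with lever ears to y = 33 mm, x = 7 mm. Below the leg: only the bench
- mouth (a point): Centre of the mouth (end face) of the clamp collar, on the leg's axis, 65 mm above the bench; axes as for stop
- leg: Sliding leg: 20 mm square aluminium tube coming out of the collar, a stop plate on its end. Origin on its axis at the plate's inner (collar-side) face; axes as for stop. Plate 8 mm thick, 50 mm high, y from +11 to -49 mm: a finger between collar and plate can hook it on the side away from the lever. Slides along x only; drawn in at the start (50 mm from the mouth), 45 mm travel, return spring 3 to 6 N
- pointer (a point): Length pointer: steel bar 8 mm long (x), 26 mm wide, 6 mm high, fixed to the leg and riding in a slot along the top of the square tube, beside a graduated strip; it moves with the leg. The point is the middle of its front edge (the edge towards the collar), 82 mm above the bench; axes as for stop. Starts 160 mm behind the mouth
- mark (a point): Length mark: middle of the near edge (the edge towards the pointer) of a black tape band, 12 mm wide, stuck across the top of the square tube, 8 to 24 mm ahead (+x) of the pointer at the start, another place each time; it does not move. The leg is at length when the pointer's front edge is level with this edge in x. Axes as for stop
- lever (a joint): Black cam lever on a vertical pin (x = -4, y = 21 mm from the mouth). Value in rad: 0 shut, along the leg; grows as it swings out level; limit 0.75, starts at 0.45 to 0.65, stays where left. Bar 7 mm thick, 16 mm high, at axis height; shut it covers y = 11 to 19 mm, x to 64 mm. Takes a few N to shut; in the last 0.4 rad its cam drags the leg inwards (up to 15 N), then clamps it and stays shut
- lever_tip (a point): Free end of the cam lever, mid-thickness and mid-height, 68 mm along the lever from its pin; x points along the lever
- pencil_mid (a point): Bystander: flat carpenter's pencil, 170 x 14 x 8 mm, on the board; centre
- wingnut_mid (a point): Bystander: formwork wing nut, 90 mm wide, 30 mm high, on the board; centre
- cone_mid (a point): Bystander: grey plastic tie cone, 44 mm wide, 50 mm high, upright on the bench beside the leg; centre
- batten_mid (a point): Bystander: cut batten, 200 x 45 x 22 mm, on the bench; centre
- hammer_grip (a point): Bystander: hammer lying on the bench; middle of its handle
- tape_mid (a point): Bystander: tape measure, 72 x 42 x 68 mm, on the bench; centre
- square_mid (a point): Bystander: try square lying on the bench, blade 200 mm; middle of the blade
- mug_mid (a point): Bystander: white mug, 80 mm wide, 95 mm high, on the bench; centre, half-way up

How it is judged:
By the outcome, as a careful person would: the job done as asked, in the order asked, and still so for the second after the job is handed in, while the arm keeps its last pose, push and grip.
It also fails if it takes over 43 s, if anything falls off the work surface, if the arm or the gripper's body presses on something with over 40 N, if the wrist force passes 120 N, or if a joint passes its speed limit or range.

## Robot

A 6-joint arm with a two-finger parallel gripper is mounted at the origin on the work surface. World frame = base frame: x ahead of the robot, y to its left, z up, the work surface at z = 0. Lengths are in m, angles in rad, forces in N, time in s.
With the tool pointing down it reaches from about 0.35 to 0.925 m from the base axis. Payload 6.4 kg.
Tool frame: the origin (TCP) lies on the centre line of the jaws, within the pads' length; the fingertips stand arm.finger_overhang ahead of it and the grasp point (between the pads) lies 2 mm behind it (arm.finger_overhang is the distance from the TCP to the fingertips, in m); z points along the fingers, y is the line along which they close (so a half turn about z gives the same grasp; the last joint's range is limited). The gripper opens to 85 mm and grips with 20 to 120 N. Pads are 22 mm wide; open, the fingers measure 114 mm over their backs; the gripper's body (76 mm by 85 mm) begins 54 mm behind the grasp point. The pads swing forward as they close: fully open they stand 13 mm farther back than shut.
Start: joints at [1.054, 0.245, 1.558, -0, 1.339, -0.174], TCP at [0.218, 0.612, 0.248] pointing down, gripper open.
Joint ranges: [-3.13, 3.13], [-1.02, 2.26], [0.13, 2.54], [-0.95, 4.09], [0.21, 2.88], [-2.74, 2.74]. Speed limits (rad/s): [2.57, 2.57, 3.14, 3.14, 3.14, 3.14].

## Interface

Orientations are given as a unit quaternion [x, y, z, w].
In Python, from station import readout, viewer, job_done, arm gives the robot as it stands.
- The arm moves only by the tool drive_tool, never from a script. Its argument "steps" is a list of rows, each an object with "dp": the shift along the tool's x, y, z in units of 25 mm (1.0 is 25 mm), a list of three; "rot": the turn, a rotation vector about the tool's x, y, z in units of 8 degrees (1.0 is 8 degrees), a list of three. In form: [{"dp": [tx, ty, tz], "rot": [wx, wy, wz]}, ...]. A call has 1 to 12 rows; each row is the pose to reach, as a shift and turn from the pose commanded when the call began, along the tool's axes at that moment; what a row does not reach only later rows make up. A row lasts 1/10 s, in which the tool goes at most 50 mm and 8.59 degrees, less where a joint would pass 70% of its speed; a pose out of reach is approached as far as the arm can. A call with a gripper value outside its range is refused whole. "jaw" is the opening in per cent of the stroke, from 0 (shut) to 100 (fully open), set as the call begins (left out, the last holds). The fingers move at their own pace and stop on an object; "grip_force" is the grip in N (left out, the last holds). Time passes only in rows, so rows that repeat a pose let the fingers close. It gives the time, the measured TCP pose, the force, the opening and the grip force at its end, in the units of the state.
- readout.observe(): the state, without advancing time (a new reading comes with each control period).
- viewer.capture(name): name is "scene" or "top"; returns a dict with "pixels" (480x640x3 uint8, blue, green, red), "range_z" (480x640 float32, m along the optical axis (not along the pixel's ray), 0 where there is no reading), "intrinsics" (3x3 intrinsics, pixels), "world_from_camera" (4x4, takes a point from camera to world coordinates). Camera axes: x right, y down, z forward; pixel columns grow to the right and rows downward; lengths in m; the calibration is good to about 2 mm. A picture is of the moment at which its call begins.
- job_done(): hands the job in; it is judged then, once.
The state is a dict: "t": time; "q": joint angles; "joint_velocities": joint speeds; "joint_efforts": joint torques, N m; "tcp_pos": TCP position; "orientation": TCP orientation; "contact_force": force on the tool from outside, world axes, zero at the start; "wrist_torque": the same for the moment, N m; "grip_width": finger opening in m; "grip_force": force on a finger pad.
Only numpy, scipy, OpenCV 4.12 (cv2) and the standard library are available. Lean on these libraries where they do the work, as an engineer would, in place of code of your own. Each camera call takes 0.05 s, during which the arm holds its last target. There are 200 camera calls.

## Working session

There is one attempt and no reset: what is moved stays moved. The work goes in short steps, Python scripts to look and compute and a tool call to move; the robot and the scene stay as the last step left them, time stands still between calls to the robot, and variables do not carry over. Pictures are saved under pics/ and viewed, at most 10 in all, crops included, and the job is handed in when it is done.

Besides the shell and the picture viewer there is one more tool, called as a command line: name --argument value ..., lists and objects as JSON in quotes. drive_tool: Moves the arm, as the interface text tells. Its arguments: {"type":"object","properties":{"steps":{"type":"array"},"jaw":{"type":"number"},"grip_force":{"type":"number"}},"required":["steps"]}

```bash
mkdir -p pics; cat > h.py <<'E'
import numpy as np, cv2
from station import readout, viewer, job_done, arm
def cap(n):
    c=viewer.capture(n); np.savez(f'{n}.npz',**{k:np.asarray(v) for k,v in c.items()}); return c
def load(n): return dict(np.load(f'{n}.npz'))
def ray(c,u,v):
    K=np.array(c['intrinsics']);T=np.array(c['world_from_camera'])
    return T[:3,3], T[:3,:3]@np.linalg.solve(K,[u,v,1.])
def onplane(c,u,v,z):
    o,d=ray(c,u,v); return o+d*(z-o[2])/d[2]
def depth(c,u,v):
    o,d=ray(c,u,v); return o+d*float(np.array(c['range_z'])[int(v),int(u)])
E
python3 - <<'E'
from h import *
for n in('scene','top'):
    c=cap(n); cv2.imwrite(f'pics/{n}0.png',c['pixels']); print(n,np.round(c['world_from_camera'],3).tolist(),np.round(c['intrinsics'],1).tolist())
print(readout.observe(), arm.finger_overhang)
E
```

```text
scene [[-0.232, 0.704, -0.671, 1.137], [0.973, 0.153, -0.175, 0.05], [-0.02, -0.693, -0.72, 0.714], [0.0, 0.0, 0.0, 1.0]] [[481.0, 0.0, 319.1], [0.0, 481.0, 242.7], [0.0, 0.0, 1.0]]
top [[0.017, -0.985, 0.174, 0.367], [-1.0, -0.021, -0.022, -0.094], [0.025, -0.173, -0.985, 1.123], [0.0, 0.0, 0.0, 1.0]] [[599.9, 0.0, 313.1], [0.0, 599.9, 237.6], [0.0, 0.0, 1.0]]
{'t': 0.1, 'q': array([ 1.05391884e+00,  2.45760042e-01,  1.55892557e+00, -2.45061396e-05,
        1.33868131e+00, -1.74129689e-01]), 'joint_velocities': array([ 0.00022738, -0.00208115, -0.00222295, -0.00082587, -0.00147691,
       -0.00240719]), 'joint_efforts': array([ 3.00567926e-04, -4.30669427e+01, -3.27129257e+01, -1.23996492e-04,
        2.81994944e-03, -2.05640697e-05]), 'tcp_pos': array([0.2182256 , 0.61176036, 0.24726238]), 'orientation': array([ 1.70533429e-01,  9.85351492e-01, -8.38744925e-04, -2.89228176e-04]), 'contact_force': array([-0.39076235, -1.27157173, -0.18262395]), 'wrist_torque': array([-0.05135087, -0.0606114 , -0.01029084]), 'grip_force': 0.0, 'grip_width': 0.08560925239494248} 0.017
```

View pics/scene0.png

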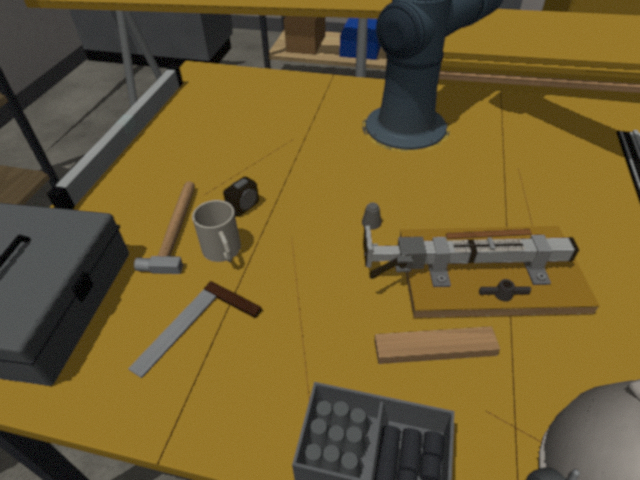

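View pics/top0.png

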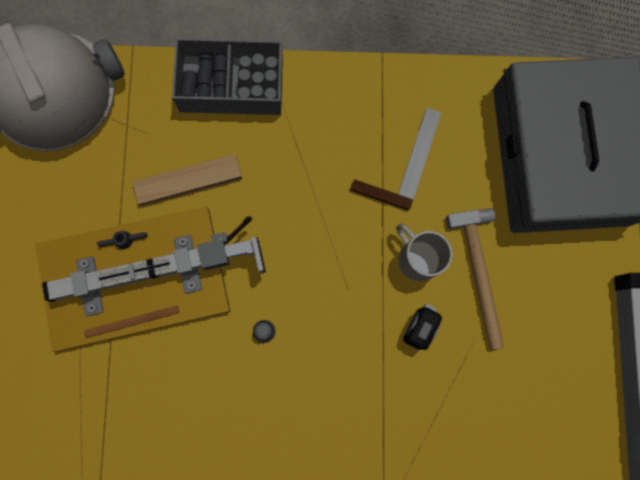

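The scene view shows the stop at right (collar ~(410,250), plate ~(370,245)). In the top view the tube runs from (45,290) to the plate at (258,253), with the collar at (213,253), the lever tip at (248,220), the band at ~(151,268), and the cone at (263,331).

```bash
python3 - <<'E'
from h import *
a=load('top')['pixels'][215:300,75:275]; b=load('scene')['pixels'][215:290,355:555]
s=lambda x:cv2.resize(x,None,fx=4,fy=3.6*1.111,interpolation=cv2.INTER_CUBIC)
f=lambda x:cv2.resize(x,None,fx=4,fy=4,interpolation=cv2.INTER_CUBIC)
im=np.vstack([f(a),f(b)])[:600]
cv2.imwrite('pics/crop0.png',np.clip(im*1.5,0,255).astype(np.uint8)); print(im.shape)
E
```

```text
(600, 800, 3)
```

View pics/crop0.png

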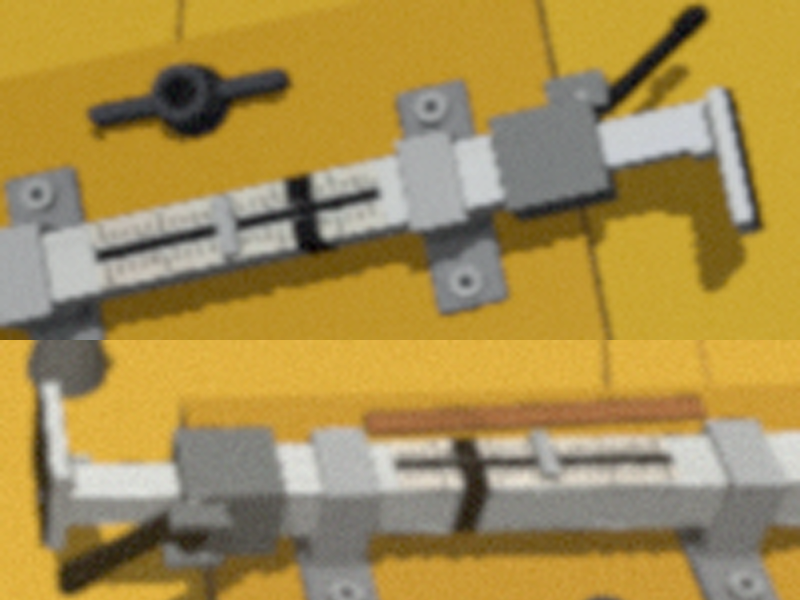

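The crop shows: pointer centre at crop (228,228), band near edge ~(291,212), collar mouth edge (594,103)-(612,192), plate top (716,92)-(745,225), lever tip (700,18); in the scene part, lever tip (72,578), plate top edge (45,385)-(65,475), pointer (545,452), band (465,465).

```bash
cat >> h.py <<'E'
def tri(ca,pa,cb,pb):
    o1,d1=ray(ca,*pa);o2,d2=ray(cb,*pb)
    s=np.linalg.lstsq(np.c_[d1,-d2],o2-o1,rcond=None)[0]
    p,q=o1+s[0]*d1,o2+s[1]*d2; return (p+q)/2,np.linalg.norm(p-q)
E
python3 - <<'E'
from h import *
t=load('top');s=load('scene')
ft=lambda x,y:(75+(x+.5)/4-.5,215+(y+.5)/4-.5)
fs=lambda x,y:(355+(x+.5)/4-.5,215+(y-340+.5)/4-.5)
for n,a,b in [('tip',(700,14),(70,578)),('plate+y',(716,92),(64,478)),('plate-y',(745,225),(45,383)),('collar far',(612,192),(178,428)),('collar near',(594,103),(180,495)),('pointer',(228,228),(545,452)),('slot end r',(378,192),(397,463)),('slot end l',(97,255),(670,458))]:
    p,e=tri(t,ft(*a),s,fs(*b)); print(n,np.round(p,4),round(e,4),'depth',np.round(depth(t,*ft(*a)),4))
# axis by slot ends & mouth on top planes (top view)
P=lambda x,y,z:onplane(t,*ft(x,y),z)
a=P(97,255,.08);b=P(378,192,.08);ax=(b-a)[:2];ax/=np.linalg.norm(ax)
m=(P(594,103,.086)+P(612,192,.086))/2; ay=np.array([-ax[1],ax[0]])
print('ax',ax,'mouth',m)
for n,p in [('slotR',b),('slotL',a),('plate+',P(716,92,.09)),('plate-',P(745,225,.09)),('tip',P(700,14,.073)),('ptr',P(228,228,.085)),('band',P(291,212,.081))]:
    d=p[:2]-m[:2]; print(n,np.round([d@ax,d@ay],4))
E
```

```text
tip [ 5.864e-01 -5.000e-04  6.440e-02] 0.0037 depth [ 0.5849 -0.0031  0.0726]
plate+y [ 0.5473 -0.0107  0.0856] 0.0036 depth [ 0.5469 -0.0127  0.0893]
plate-y [ 0.4892 -0.0271  0.0862] 0.0002 depth [ 0.489  -0.0271  0.0874]
collar far [0.5025 0.0342 0.0827] 0.0054 depth [0.5034 0.0319 0.0787]
collar near [0.5422 0.0419 0.0811] 0.0015 depth [0.5424 0.0413 0.0803]
pointer [0.4836 0.1978 0.0837] 0.0032 depth [0.4827 0.1939 0.0918]
slot end r [0.501  0.1345 0.0802] 0.0022 depth [0.5014 0.1338 0.078 ]
slot end l [0.4713 0.2538 0.0796] 0.0022 depth [0.4712 0.2525 0.0803]
ax [ 0.24335597 -0.96993705] mouth [0.52191444 0.0357953  0.086     ]
slotR [-0.0997  0.0036]
slotL [-0.2226  0.0036]
plate+ [0.0532 0.0123]
plate- [ 0.0531 -0.0476]
tip [0.0531 0.0516]
ptr [-0.1645  0.0017]
band [-0.1378  0.0032]
```

drive_tool --steps '[{"dp": [-1.7, -1.5, 0], "rot": [0, 0, 0.6]}, {"dp": [-3.5, -3, 0], "rot": [0, 0, 1.2]}, {"dp": [-5.2, -4.5, 0], "rot": [0, 0, 1.8]}, {"dp": [-7, -6, 0], "rot": [0, 0, 2.4]}, {"dp": [-8.7, -7.4, 0], "rot": [0, 0, 3]}, {"dp": [-10.4, -8.9, 0], "rot": [0, 0, 3.6]}, {"dp": [-12.1, -10.4, 0], "rot": [0, 0, 4.2]}, {"dp": [-13.8, -11.9, 0], "rot": [0, 0, 4.8]}, {"dp": [-15.6, -13.4, 0], "rot": [0, 0, 5.4]}, {"dp": [-17.3, -14.9, 0], "rot": [0, 0, 6]}, {"dp": [-19, -16.3, 0.5], "rot": [0, 0, 6.5]}, {"dp": [-20.75, -17.8, 1], "rot": [0, 0, 7.03]}]' --jaw 100

```text
t: 1.3
tcp_pos: [0.5162, 0.0898, 0.2361]
orientation: [0.616, 0.788, 0.0, 0.0]
contact_force: [1.1, 0.9, -1.2]
grip_width: 0.0852
grip_force: 0.0
```

drive_tool --steps '[{"dp": [0, 0, 0.5], "rot": [0, 0, 0]}, {"dp": [0, 0, 1], "rot": [0, 0, 0]}, {"dp": [0, 0, 1], "rot": [0, 0, 0]}]'

```text
t: 1.6
tcp_pos: [0.5134, 0.0925, 0.2081]
orientation: [0.614, 0.789, -0.001, -0.002]
contact_force: [-0.1, 0.4, -0.2]
grip_width: 0.0858
grip_force: 0.0
```

```bash
cat >> h.py <<'E'
AX=np.array([.2434,-.9699]);AY=np.array([.9699,.2434]);M=np.array([.5235,.0362])
def st():
    o=readout.observe();p=o['tcp_pos'];d=p[:2]-M
    from scipy.spatial.transform import Rotation as R
    m=R.from_quat(o['orientation']).as_matrix()
    f=o['contact_force']
    print('t',round(o['t'],2),'stop xy mm',np.round([1e3*d@AX,1e3*d@AY,1e3*p[2]],1),'F',np.round([f[:2]@AX,f[:2]@AY,f[2]],1),'w',round(o['grip_width']*1e3,1),'gf',round(o['grip_force'],1),'toolx·',np.round([m[:2,0]@AX,m[:2,0]@AY,m[2,2]],4))
E
python3 -c "
from h import *
st()
a=cap('scene')['pixels'];st();b=cap('top')['pixels']
f=lambda x:cv2.resize(x,None,fx=3,fy=3,interpolation=cv2.INTER_CUBIC)
cv2.imwrite('pics/c1.png',np.clip(np.vstack([f(b[205:305,75:335]),f(a[200:300,300:560])])*1.5,0,255).astype(np.uint8))"
```

```text
t 1.6 stop xy mm [-57.1   3.9 208.1] F [-0.4  0.  -0.2] w 85.8 gf 0.0 toolx· [-1.     -0.0016 -1.    ]
t 1.65 stop xy mm [-57.3   4.5 209.3] F [-0.6  0.5 -0.3] w 85.5 gf 0.0 toolx· [-1.     -0.0024 -1.    ]
```

View pics/c1.png

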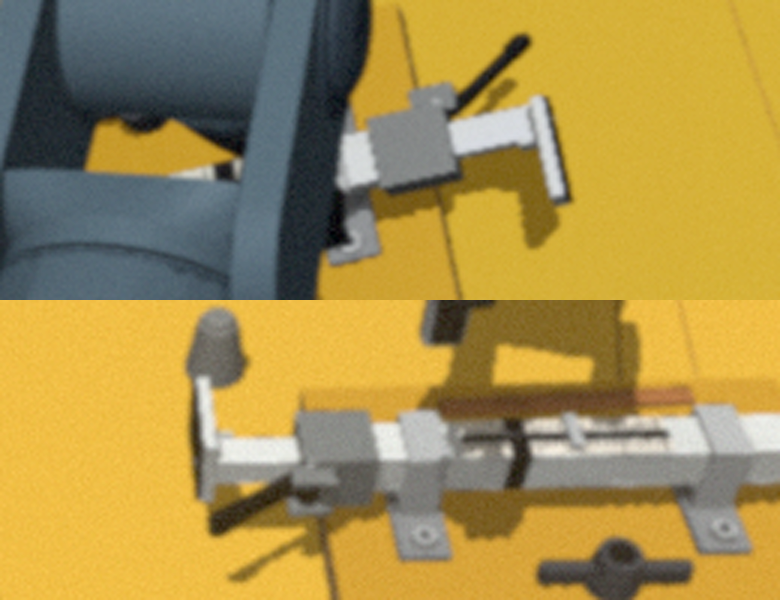

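The arm covers the tube in the top view, while the scene view still shows the band (518,450) and pointer (575,430); the lever and plate are untouched. The move fell short by ~83 mm, so I continue.

drive_tool --steps '[{"dp": [-1, 0.3, 0], "rot": [0, 0, 0]}, {"dp": [-2, 0.6, 0.5], "rot": [0, 0, 0]}, {"dp": [-3, 0.9, 1], "rot": [0, 0, 0]}, {"dp": [-3.32, 0.95, 1.5], "rot": [0, 0, 0]}, {"dp": [-3.32, 0.95, 2], "rot": [0, 0, 0]}, {"dp": [-3.32, 0.95, 2.3], "rot": [0, 0, 0]}, {"dp": [-3.32, 0.95, 2.3], "rot": [0, 0, 0]}, {"dp": [-3.32, 0.95, 2.3], "rot": [0, 0, 0]}]'

```text
t: 2.5
tcp_pos: [0.5585, 0.0179, 0.1536]
orientation: [0.614, 0.789, 0.0, 0.0]
contact_force: [-0.1, -0.6, 0.5]
grip_width: 0.0853
grip_force: 0.0
```

```bash
python3 -c "
from h import *
a=cap('scene')['pixels'];b=cap('top')['pixels'];st()
f=lambda x:cv2.resize(x,None,fx=3,fy=3,interpolation=cv2.INTER_CUBIC)
cv2.imwrite('pics/c2.png',np.clip(np.vstack([f(b[205:305,75:335]),f(a[200:300,300:560])])*1.5,0,255).astype(np.uint8))"
```

```text
t 2.6 stop xy mm [ 26.7  29.9 154.2] F [ 0.  -0.1  0. ] w 85.3 gf 0.0 toolx· [-1.     -0.0014 -1.    ]
```

View pics/c2.png

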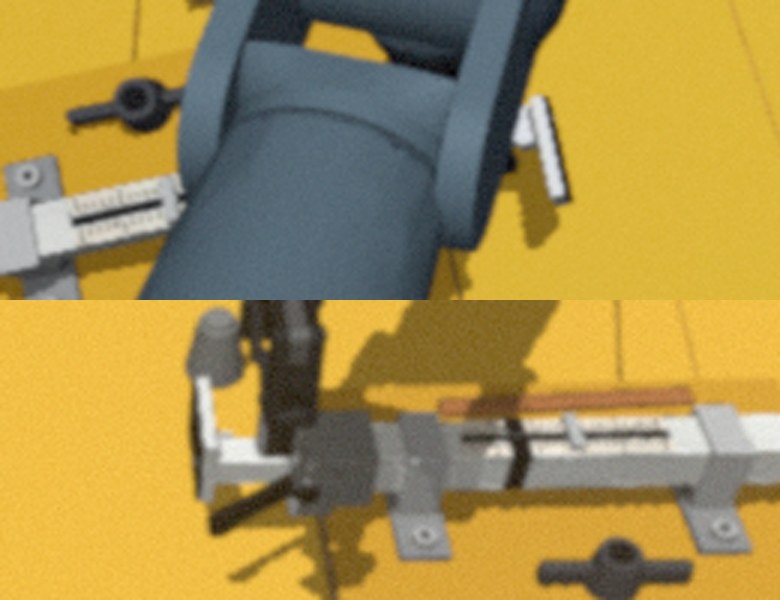

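The scene view shows the gripper over the collar-plate gap, with finger above (285,400), lever and pointer unmoved. Descending, with -3 mm in y for more finger clearance from the leg.

drive_tool --steps '[{"dp": [0, -0.12, 0.4], "rot": [0, 0, 0]}, {"dp": [0, -0.12, 0.8], "rot": [0, 0, 0]}, {"dp": [0, -0.12, 1.2], "rot": [0, 0, 0]}, {"dp": [0, -0.12, 1.7], "rot": [0, 0, 0]}, {"dp": [0, -0.12, 2.2], "rot": [0, 0, 0]}, {"dp": [0, -0.12, 2.7], "rot": [0, 0, 0]}, {"dp": [0, -0.12, 3.1], "rot": [0, 0, 0]}, {"dp": [0, -0.12, 3.5], "rot": [0, 0, 0]}, {"dp": [0, -0.12, 3.85], "rot": [0, 0, 0]}, {"dp": [0, -0.12, 3.85], "rot": [0, 0, 0]}, {"dp": [0, -0.12, 3.85], "rot": [0, 0, 0]}]'

```text
t: 3.7
tcp_pos: [0.5559, 0.0163, 0.0572]
orientation: [0.615, 0.789, 0.0, 0.0]
contact_force: [1.4, 0.2, -0.3]
grip_width: 0.0857
grip_force: 0.0
```

```bash
python3 -c "
from h import *
a=cap('scene')['pixels'];st()
a=cv2.resize(a[210:280,340:540],None,fx=4,fy=4,interpolation=cv2.INTER_CUBIC)
cv2.imwrite('pics/c3.png',np.clip(a*1.5,0,255).astype(np.uint8))
"
```

```text
t 3.75 stop xy mm [27.3 26.9 57.6] F [0.3 0.3 0.7] w 85.5 gf 0.0 toolx· [-1.e+00 -6.e-04 -1.e+00]
```

View pics/c3.png

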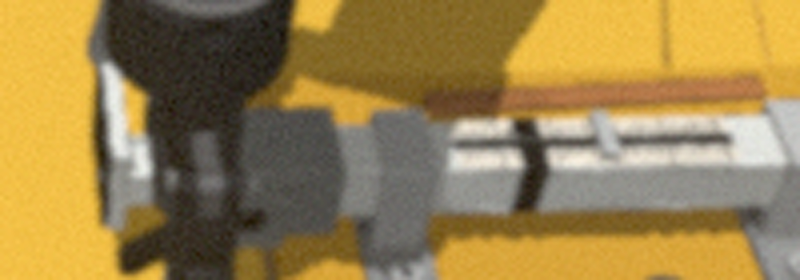

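Gripper is down around the leg between collar and plate, with no contact force. The pointer (605,130) and band (525,165) are still visible in the scene view. Next I measure the gap with profiles along the tube in both views.

```bash
cat >> h.py <<'E'
def prof(c,img,z,ys,xs):
    K=np.array(c['intrinsics']);T=np.linalg.inv(np.array(c['world_from_camera']))
    X,Y=np.meshgrid(xs,ys); P=M+X[...,None]*AX+Y[...,None]*AY
    W=np.concatenate([P,np.full(X.shape+(1,),z)],-1)@T[:3,:3].T+T[:3,3]
    U=W@K.T; U=(U[...,:2]/U[...,2:]).astype(np.float32)
    return cv2.remap(cv2.cvtColor(img,cv2.COLOR_BGR2GRAY).astype(np.float32),U[...,0],U[...,1],cv2.INTER_LINEAR)
E
python3 - <<'E'
from h import *
xs=np.arange(-.185,-.115,.0005);
rows=[]
for n in('scene','top'):
    c=load(n);im=cv2.imread(f'pics/{n}0.png')
    r=prof(c,im,.0815,np.arange(-.02,.0201,.0005),xs)
    rows.append(cv2.resize(r,None,fx=5.5,fy=3.5))
    for lo,hi in((-.011,-.004),(.004,.011)):
        p=prof(c,im,.0815,np.arange(lo,hi,.0005),xs).mean(0)
        print(n,lo,[int(v) for v in p[::2]])
cv2.imwrite('pics/rect.png',np.clip(np.vstack(rows)*1.2,0,255).astype(np.uint8)); print(np.vstack(rows).shape)
E
```

```text
scene -0.011 [130, 131, 131, 132, 133, 134, 135, 135, 133, 129, 127, 125, 124, 122, 121, 120, 117, 113, 109, 104, 103, 106, 112, 118, 124, 128, 131, 133, 133, 133, 133, 133, 132, 131, 129, 129, 128, 128, 125, 122, 122, 123, 122, 118, 107, 93, 76, 60, 50, 42, 40, 38, 38, 41, 47, 60, 76, 94, 110, 122, 128, 132, 130, 126, 123, 122, 125, 127, 129, 130]
scene 0.004 [93, 94, 94, 92, 89, 87, 86, 86, 85, 85, 88, 95, 103, 110, 115, 117, 116, 113, 107, 101, 93, 87, 85, 83, 82, 83, 84, 86, 85, 84, 84, 84, 85, 84, 84, 85, 85, 86, 86, 87, 87, 87, 85, 81, 73, 61, 48, 38, 33, 31, 31, 32, 34, 34, 37, 46, 57, 69, 80, 87, 91, 93, 95, 94, 91, 87, 87, 88, 88, 89]
top -0.011 [120, 119, 121, 124, 124, 122, 122, 122, 125, 126, 123, 120, 117, 117, 115, 110, 106, 103, 103, 104, 102, 100, 99, 101, 105, 111, 116, 119, 122, 124, 123, 122, 123, 124, 122, 120, 119, 120, 121, 120, 117, 113, 114, 119, 117, 109, 90, 66, 42, 26, 19, 17, 17, 17, 18, 24, 36, 55, 77, 96, 109, 116, 120, 121, 122, 118, 113, 113, 117, 121]
top 0.004 [111, 110, 111, 112, 112, 109, 106, 106, 108, 109, 109, 106, 105, 107, 108, 109, 111, 112, 112, 110, 107, 101, 96, 94, 97, 102, 107, 110, 114, 115, 114, 112, 110, 112, 114, 111, 107, 104, 105, 107, 107, 107, 108, 108, 105, 97, 83, 64, 46, 36, 28, 25, 23, 20, 19, 23, 35, 52, 72, 88, 99, 105, 108, 112, 114, 112, 109, 108, 110, 112]
(568, 770)
```

View pics/rect.png

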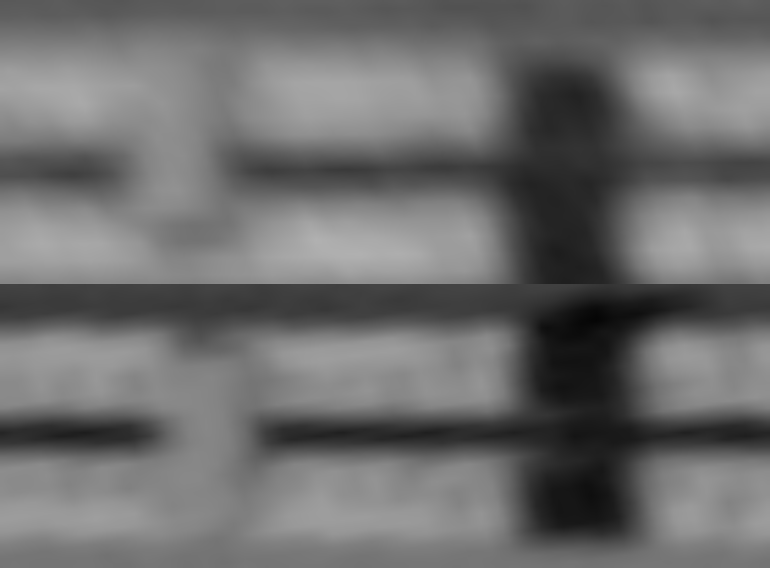

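Rectified strip (top: scene view, bottom: top view) shows the pointer between cols ~128-230 and ~160-258 and the band's near edge at cols ~515/525, so the gap is about 23.5 mm. Now draw the leg most of the way.

drive_tool --steps '[{"dp": [-0.15, 0, 0], "rot": [0, 0, 0]}, {"dp": [-0.3, 0, 0], "rot": [0, 0, 0]}, {"dp": [-0.45, 0, 0], "rot": [0, 0, 0]}, {"dp": [-0.6, 0, 0], "rot": [0, 0, 0]}, {"dp": [-0.75, 0, 0], "rot": [0, 0, 0]}, {"dp": [-0.9, 0, 0], "rot": [0, 0, 0]}, {"dp": [-1.0, 0, 0], "rot": [0, 0, 0]}, {"dp": [-1.1, 0, 0], "rot": [0, 0, 0]}, {"dp": [-1.2, 0, 0], "rot": [0, 0, 0]}, {"dp": [-1.2, 0, 0], "rot": [0, 0, 0]}, {"dp": [-1.2, 0, 0], "rot": [0, 0, 0]}]'

```text
t: 4.85
tcp_pos: [0.5631, -0.0128, 0.0571]
orientation: [0.615, 0.789, -0.0, 0.0]
contact_force: [0.2, 5.1, 2.8]
grip_width: 0.0855
grip_force: 2.0
```

```bash
cat >> h.py <<'E'
XS=np.arange(-.19,-.10,.00025)
def slot(c,img,z=.0815):
    # slot row = darkest line on average left part; report dark/bright transitions along it
    ys=np.arange(-.008,.0081,.0005); r=prof(c,img,z,ys,XS)
    k=np.argmin(np.median(r,1)); p=cv2.GaussianBlur(r[max(k-1,0):k+2].mean(0)[None],(5,1),0)[0]
    lo,hi=np.percentile(p,20),p.max(); th=(lo+hi)/2; s=p>th
    e=np.flatnonzero(np.diff(s.astype(int))); return round(ys[k]*1e3,1),[round(float(XS[i]*1e3),1) for i in e]
def band(c,img,z=.0805):
    out=[]
    for lo,hi in((-.011,-.004),(.004,.011)):
        p=prof(c,img,z,np.arange(lo,hi,.0005),XS).mean(0); th=(np.percentile(p,60)+p.min())/2
        e=np.flatnonzero(np.diff((p>th).astype(int))); out.append([round(float(XS[i]*1e3),1) for i in e])
    return out
E
python3 - <<'E'
from h import *
st(); c=load('scene'); im=cv2.imread('pics/scene0.png'); print('before',slot(c,im),band(c,im))
c=cap('scene'); print('now',slot(c,c['pixels']),band(c,c['pixels'])); st()
E
```

```text
t 4.85 stop xy mm [57.2 26.5 57.1] F [-4.9  1.4  2.8] w 85.5 gf 2.0 toolx· [-1.e+00 -6.e-04 -1.e+00]
before (np.float64(4.0), [-174.0, -165.2, -101.5]) [[-140.0, -129.0], [-140.5, -129.2]]
now (np.float64(4.5), [-153.2, -144.7, -101.2]) [[-140.2, -129.0], [-140.7, -129.2]]
t 4.9 stop xy mm [57.1 26.5 57.1] F [-3.7  1.2  3. ] w 85.5 gf 2.0 toolx· [-1.e+00 -6.e-04 -1.e+00]
```

```bash
python3 - <<'E'
from h import *
rows=[]
xs=np.arange(-.17,-.11,.0005)
for n in('scene','top'):
    c=cap(n);im=c['pixels']
    # two-view style depth of pointer top vs tube: compare range along y=0
    r=prof(c,im,.0815,np.arange(-.016,.0201,.0005),xs); rows.append(cv2.resize(r,None,fx=6.5,fy=4,interpolation=cv2.INTER_CUBIC))
c=load('top');im=cv2.imread('pics/top0.png');r=prof(c,im,.0815,np.arange(-.016,.0201,.0005),xs-.01); rows[1:1]=[]
cv2.imwrite('pics/r2.png',np.clip(np.vstack(rows)*1.4,0,255).astype(np.uint8)); print(np.vstack(rows).shape)
print('top initial',slot(c,im),band(c,im)); im=c['pixels'];print('top now',slot(c,im),band(c,im))
# world z of top-depth pixels
for n in('top','scene'):
    c=load(n);K=c['intrinsics'];T=c['world_from_camera'];v,u=np.mgrid[0:480,0:640]
    d=c['range_z'];P=np.stack([(u-K[0,2])/K[0,0]*d,(v-K[1,2])/K[1,1]*d,d],-1)@T[:3,:3].T+T[:3,3]
    q=P[...,:2]-M;sx=q@AX;sy=q@AY
    for a in np.arange(-.170,-.13,.003):
        m=(d>0)&(abs(sx-a)<.0015)&(abs(sy-.002)<.011)&(P[...,2]>.07)&(P[...,2]<.11); print(n,round(a,3),m.sum(),np.round(np.median(P[...,2][m])*1e3,1) if m.any() else '')
E
```

```text
(584, 786)
top initial (np.float64(1.5), [-170.7, -162.0]) [[-138.5, -127.7], [-138.2, -127.7]]
top now (np.float64(1.0), [-151.0, -142.0]) [[-138.5, -127.7], [-138.5, -127.7]]
top -0.17 21 79.3
top -0.167 23 81.4
top -0.164 23 80.7
top -0.161 21 80.4
top -0.158 23 80.8
top -0.155 21 79.6
top -0.152 23 80.2
top -0.149 7 81.5
top -0.146 26 88.0
top -0.143 21 87.7
top -0.14 31 82.6
top -0.137 22 81.5
top -0.134 22 81.5
top -0.131 23 80.3
scene -0.17 13 80.6
scene -0.167 15 80.5
scene -0.164 18 81.1
scene -0.161 15 80.6
scene -0.158 14 80.5
scene -0.155 13 81.0
scene -0.152 3 86.7
scene -0.149 14 87.3
scene -0.146 14 87.5
scene -0.143 33 83.7
scene -0.14 14 81.1
scene -0.137 16 81.5
scene -0.134 15 80.9
scene -0.131 15 81.1
```

View pics/r2.png

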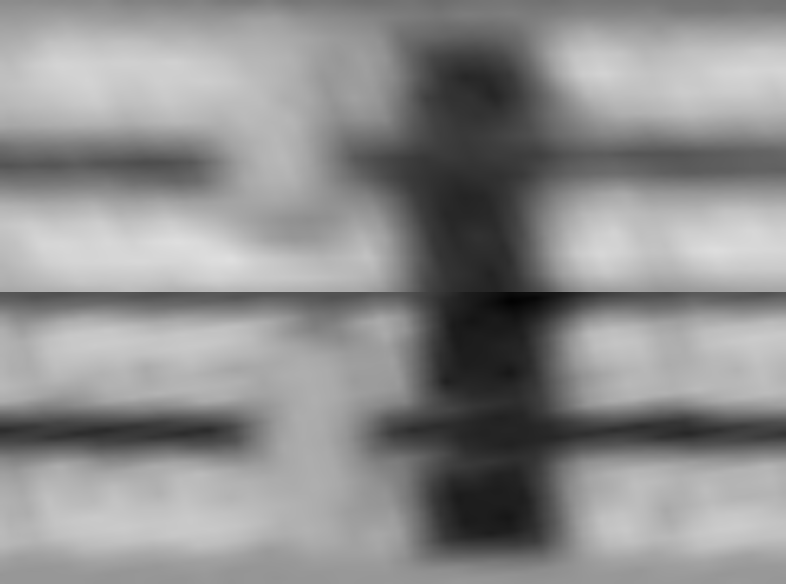

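Depth shows the pointer's top at ~87.6 mm; with parallax corrected, both views put the front edge 1.7-2.6 mm short of the band (band edge at cols ~410/430, pointer front ~335/365). I draw 2.2 mm further and start closing, following with the TCP so the inner finger stays off the leg.

drive_tool --steps '[{"dp": [-0.04, 0, 0], "rot": [0, 0, 0]}, {"dp": [-0.09, 0, 0], "rot": [0, 0, 0]}, {"dp": [-0.09, -0.07, 0], "rot": [0, 0, 0]}, {"dp": [-0.09, -0.14, 0], "rot": [0, 0, 0]}, {"dp": [-0.09, -0.14, 0], "rot": [0, 0, 0]}, {"dp": [-0.09, -0.14, 0], "rot": [0, 0, 0]}]' --jaw 80 --grip_force 50

```text
t: 5.6
tcp_pos: [0.5598, -0.0157, 0.057]
orientation: [0.615, 0.789, -0.0, -0.0]
contact_force: [-3.7, 4.5, 4.7]
grip_width: 0.0684
grip_force: 0.1
```

```bash
cat >> h.py <<'E'
def gap():
    g=[]
    for n,s in(('scene',.452),('top',.228)):
        c=cap(n);im=c['pixels'];e=slot(c,im)[1];b=band(c,im); print(n,e[:3],b)
        if len(e)>1: print('  gap',round(np.mean([x[0] for x in b])-((e[0]+e[1])/2+s*6.2+4),2), 'by back', round(np.mean([x[0] for x in b])-(e[0]+s*6.2+8),2))
    st()
E
python3 -c "
from h import *
gap()"
```

```text
scene [-150.2, -142.0, -101.2] [[-142.0, -129.0], [-141.0, -129.2]]
  gap -2.2 by back -2.1
top [-147.7, -139.0] [[-139.0, -127.7], [-138.7, -127.7]]
  gap -0.91 by back -0.56
t 5.7 stop xy mm [59.2 22.6 57. ] F [-5.2 -3.   5.6] w 68.3 gf 0.1 toolx· [-1.e+00 -7.e-04 -1.e+00]
```

drive_tool --steps '[{"dp": [0, -0.12, 0], "rot": [0, 0, 0]}, {"dp": [0, -0.24, 0], "rot": [0, 0, 0]}, {"dp": [0, -0.33, 0], "rot": [0, 0, 0]}, {"dp": [0, -0.33, 0], "rot": [0, 0, 0]}, {"dp": [0, -0.33, 0], "rot": [0, 0, 0]}]' --jaw 60

```text
t: 6.2
tcp_pos: [0.5505, -0.0171, 0.0558]
orientation: [0.615, 0.789, -0.001, -0.002]
contact_force: [-3.7, 5.1, 0.1]
grip_width: 0.0515
grip_force: 0.4
```

```bash
cat >> h.py <<'E'
def gap():
    for n,s,b in(('scene',.452,-140.4),('top',.228,-138.4)):
        E=[]
        for _ in range(2):
            c=cap(n); e=slot(c,c['pixels'])[1]; E.append(e[:2])
        e=np.mean(E,0); print(n,e,'gap ctr',round(b-(e.mean()+s*6.2+4),2),'back',round(b-(e[0]+s*6.2+8),2))
    st()
E
python3 -c "
from h import *
gap()"
```

```text
scene [-149.6 -141.5] gap ctr -1.65 back -1.6
top [-147.2 -138.2] gap ctr -1.11 back -0.61
t 6.4 stop xy mm [58.3 13.4 55.7] F [-6.8 -2.1  0.1] w 51.4 gf 0.1 toolx· [-1.e+00 -4.e-04 -1.e+00]
```

drive_tool --steps '[{"dp": [0.02, -0.07, 0], "rot": [0, 0, 0]}, {"dp": [0.04, -0.14, 0], "rot": [0, 0, 0]}, {"dp": [0.04, -0.21, 0], "rot": [0, 0, 0]}, {"dp": [0.04, -0.21, 0], "rot": [0, 0, 0]}, {"dp": [0.04, -0.21, 0], "rot": [0, 0, 0]}]' --jaw 45

```text
t: 6.9
tcp_pos: [0.5465, -0.0175, 0.0565]
orientation: [0.615, 0.789, 0.0, -0.001]
contact_force: [-1.4, 6.9, 0.6]
grip_width: 0.0383
grip_force: 0.4
```

```bash
python3 -c "
from h import *
gap()"
```

```text
scene [-150.7 -142.1] gap ctr -0.8 back -0.5
top [-147.85 -139.2 ] gap ctr -0.29 back 0.04
t 7.1 stop xy mm [57.7  9.2 56.5] F [-6.3  1.3  0.7] w 38.6 gf 0.4 toolx· [-1.e+00 -4.e-04 -1.e+00]
```

drive_tool --steps '[{"dp": [0, -0.07, 0], "rot": [0, 0, 0]}, {"dp": [0, -0.13, 0], "rot": [0, 0, 0]}, {"dp": [0, -0.13, 0], "rot": [0, 0, 0]}, {"dp": [0, -0.13, 0], "rot": [0, 0, 0]}]' --jaw 37

```text
t: 7.5
tcp_pos: [0.5434, -0.0182, 0.0566]
orientation: [0.615, 0.789, 0.0, -0.001]
contact_force: [-1.2, 6.8, 1.7]
grip_width: 0.0318
grip_force: 0.3
```

```bash
python3 -c "
from h import *
gap()"
```

```text
scene [-150.85 -142.2 ] gap ctr -0.68 back -0.35
top [-148.  -139.2] gap ctr -0.21 back 0.19
t 7.7 stop xy mm [57.6  6.  56.6] F [-6.6  0.7  2.2] w 31.8 gf 0.3 toolx· [-1.e+00 -4.e-04 -1.e+00]
```

drive_tool --steps '[{"dp": [0, -0.02, 0], "rot": [0, 0, 0]}, {"dp": [0, -0.04, 0], "rot": [0, 0, 0]}, {"dp": [0, -0.04, 0], "rot": [0, 0, 0]}, {"dp": [0, -0.04, 0], "rot": [0, 0, 0]}, {"dp": [0, -0.04, 0], "rot": [0, 0, 0]}]' --jaw 20 --grip_force 50

```text
t: 8.2
tcp_pos: [0.541, -0.0182, 0.0568]
orientation: [0.616, 0.788, -0.001, -0.003]
contact_force: [-8.9, 7.5, 9.8]
grip_width: 0.022
grip_force: 49.8
```

```bash
python3 -c "
from h import *
gap()
a=load('scene')['pixels'];b=load('top')['pixels']
f=lambda x,k:cv2.resize(x,None,fx=k,fy=k,interpolation=cv2.INTER_CUBIC)
cv2.imwrite('pics/c4.png',np.clip(np.vstack([f(b[205:275,135:335],4),f(a[210:285,330:530],4)])*1.8,0,255).astype(np.uint8))"
```

```text
scene [-151.   -142.85] gap ctr -0.28 back -0.2
top [-148.2 -139.6] gap ctr 0.09 back 0.39
t 8.4 stop xy mm [57.   3.7 56.8] F [-9.5 -7.3 10.4] w 21.6 gf 50.6 toolx· [-1.      0.0013 -1.    ]
```

View pics/c4.png

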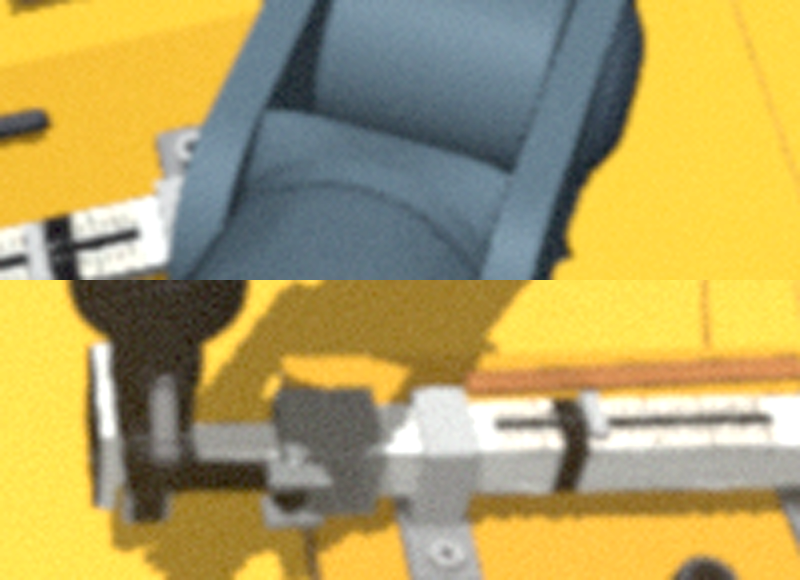

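Scene view: the lever now lies along the leg from the ear (290,480) to the finger (195,470), and the pointer (595,410) abuts the band (570,420). But 21.6 mm opening is less than the expected ~29 mm, so I check the lever angle numerically.

```bash
python3 - <<'E'
from h import *
c=load('scene')
ys=np.arange(-.012,.05,.002)
print('y',[round(y*1e3) for y in ys])
for x in np.arange(.008,.072,.006):
    print(round(x*1e3),[int(v) for v in prof(c,c['pixels'],.073,ys,np.array([x]))[:,0]])
print('plate/before'); im=cv2.imread('pics/scene0.png')
for x in np.arange(.008,.056,.012):
    print(round(x*1e3),[int(v) for v in prof(c,im,.073,ys,np.array([x]))[:,0]])
st()
E
```

```text
y [-12, -10, -8, -6, -4, -2, 0, 2, 4, 6, 8, 10, 12, 14, 16, 18, 20, 22, 24, 26, 28, 30, 32, 34, 36, 38, 40, 42, 44, 46, 48]
8 [70, 73, 77, 83, 88, 85, 86, 86, 85, 85, 86, 92, 88, 75, 56, 37, 31, 25, 24, 25, 25, 28, 39, 54, 67, 76, 79, 79, 78, 77, 77]
14 [67, 68, 73, 80, 85, 86, 87, 86, 85, 87, 88, 92, 87, 73, 53, 33, 28, 23, 25, 27, 24, 23, 39, 52, 63, 68, 69, 72, 72, 73, 71]
20 [70, 69, 73, 80, 86, 88, 88, 86, 86, 88, 90, 90, 81, 65, 45, 28, 24, 25, 25, 24, 24, 29, 39, 59, 67, 70, 71, 71, 70, 73, 70]
26 [74, 74, 79, 83, 86, 87, 85, 86, 87, 86, 88, 88, 77, 61, 43, 26, 29, 25, 23, 22, 22, 26, 44, 57, 64, 69, 70, 70, 73, 73, 71]
32 [61, 70, 80, 82, 83, 85, 85, 82, 80, 80, 79, 77, 69, 56, 40, 29, 25, 29, 26, 26, 28, 31, 47, 60, 70, 69, 70, 73, 72, 69, 71]
38 [28, 30, 32, 32, 38, 47, 48, 45, 44, 42, 40, 38, 34, 32, 30, 27, 24, 27, 25, 26, 27, 32, 44, 60, 67, 69, 71, 72, 71, 72, 71]
44 [79, 78, 76, 76, 74, 73, 73, 64, 67, 70, 69, 63, 59, 49, 40, 34, 30, 23, 28, 31, 29, 29, 36, 53, 65, 69, 72, 72, 71, 74, 73]
50 [77, 77, 79, 80, 80, 80, 77, 73, 73, 76, 75, 71, 62, 50, 45, 37, 30, 33, 32, 2
[... 416 characters left out ...]
1, 71, 71, 72]
plate/before
8 [118, 124, 132, 140, 145, 146, 146, 146, 145, 146, 145, 140, 125, 107, 94, 90, 85, 75, 59, 43, 31, 28, 29, 30, 31, 36, 44, 60, 68, 70, 72]
20 [115, 117, 126, 137, 145, 146, 148, 147, 146, 147, 147, 141, 126, 108, 96, 93, 93, 94, 94, 94, 94, 84, 66, 45, 33, 31, 30, 26, 29, 32, 45]
32 [122, 127, 137, 144, 147, 147, 146, 146, 145, 145, 144, 137, 118, 103, 94, 92, 93, 90, 96, 102, 110, 115, 113, 112, 102, 84, 60, 39, 30, 28, 25]
44 [112, 114, 121, 125, 125, 122, 116, 111, 105, 110, 119, 120, 110, 97, 93, 92, 90, 92, 92, 86, 81, 75, 69, 66, 67, 67, 67, 65, 57, 47, 42]
t 8.4 stop xy mm [57.   3.7 56.8] F [-9.5 -7.3 10.4] w 21.6 gf 50.6 toolx· [-1.      0.0013 -1.    ]
```

The lever's edge runs parallel to the leg (slope about -0.05 relative to it, i.e. not open), and the grip centre matches leg+lever, so the small width reading is finger flex. Next I let it settle and recheck.

drive_tool --steps '[{"dp": [0, 0, 0], "rot": [0, 0, 0]}, {"dp": [0, 0, 0], "rot": [0, 0, 0]}, {"dp": [0, 0, 0], "rot": [0, 0, 0]}, {"dp": [0, 0, 0], "rot": [0, 0, 0]}, {"dp": [0, 0, 0], "rot": [0, 0, 0]}]' --grip_force 60

```text
t: 8.9
tcp_pos: [0.5404, -0.0182, 0.0569]
orientation: [0.616, 0.788, -0.001, -0.003]
contact_force: [-13.5, 6.4, 14.0]
grip_width: 0.0204
grip_force: 58.9
```

```bash
python3 - <<'E'
from h import *
gap()
c=load('scene')
ys=np.arange(.004,.026,.0005)
for im in(c['pixels'],):
    for x in np.arange(.008,.035,.004):
        p=prof(c,im,.073,ys,np.arange(x-.002,x+.002,.001)).mean(1); th=(p.max()+p.min())/2
        print(round(x*1e3),round(ys[np.flatnonzero(p<th)[0]]*1e3,1))
E
```

```text
scene [-151.2 -143. ] gap ctr -0.1 back -0.0
top [-148.7 -139.7] gap ctr 0.39 back 0.89
t 9.1 stop xy mm [56.8  3.2 56.9] F [-10.4  -8.3  14.2] w 20.4 gf 60.2 toolx· [-1.      0.0015 -1.    ]
8 15.5
12 15.0
16 15.0
20 15.0
24 15.0
28 15.0
32 14.5
```

```bash
python3 -c "
from station import job_done
print(job_done())"
```

```text
the job is handed in; nothing more can be done
None
```

I handed the job in with the hand still holding the leg at about 60 N. By my last measurements the lever is shut along the leg, and the pointer's front edge is within about 0.5 mm of the tape's near edge.

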